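# Seat the burr carrier of a coffee grinder on its three balls

## Robot

A 6-joint arm with a two-finger parallel gripper is mounted at the origin on the work surface. World frame = base frame: x ahead of the robot, y to its left, z up, the work surface at z = 0. Lengths are in mm, angles in rad, forces in N, time in s.
With the tool pointing down it reaches from about 275 to 1000 mm from the base axis. Payload 8.4 kg.
Tool frame: the origin (TCP) lies between the finger pads; the fingertips stand 22 mm ahead of it and the grasp point (between the pads) lies 3 mm ahead of it; z points along the fingers, y is the line along which they close (so a half turn about z gives the same grasp; the last joint's range is limited). The gripper opens to 85 mm and grips with 20 to 120 N. Pads are 22 mm wide; open, the fingers measure 114 mm over their backs; the gripper's body (76 mm by 85 mm) begins 54 mm behind the grasp point. The pads swing forward as they close: fully open they stand 13 mm farther back than shut.
Start: joints at [-1.306, 0.353, 1.633, -0, 1.155, -0.002], TCP at [164.777, -602.89, 214.481] pointing down, gripper open.
Joint ranges: [-2.63, 2.63], [-0.92, 2.1], [0.06, 2.66], [-1.3, 4.44], [0, 2.69], [-3.02, 3.02]. Speed limits (rad/s): [2.22, 2.22, 2.79, 3.14, 3.14, 3.14].

## Interface

Orientations are given as [roll, pitch, yaw] about the fixed x, y, z axes, in that order (R = Rz(yaw) Ry(pitch) Rx(roll)).
In Python, from rig import r, grab_frame gives the robot as it stands.
- The arm moves only by the shell command python3 -m inch 'ROWS' [FORCE]. ROWS is JSON, a list of rows, each a list of 7 numbers: the turn, a rotation vector about the tool's x, y, z as a fraction of full scale, then the shift along the tool's x, y, z as a fraction of full scale, then the closure, from 0 (fully open) to 1 (shut). In form: [[rx, ry, rz, dx, dy, dz, fingers], ...]. A call has 1 to 8 rows; each row shifts and turns the commanded pose from where the row before left it, along the tool's axes as they then stand; what a row does not reach is not made up. Full scale, the value 1, is 2.5 cm for a shift and pi rad for a turn. A row lasts 1/12 s, in which the tool goes at most 41.7 mm and 7.16 degrees, less where a joint would pass 70% of its speed; a pose out of reach is approached as far as the arm can. A call with a number of a shift or a turn outside -1 to 1 is refused whole. A call with a gripper value outside its range is refused whole. The fingers move at their own pace and stop on an object; FORCE is the grip in N (left out, the last holds). Time passes only in rows, so rows that do not move let the fingers close. It gives the time, the measured TCP pose, the force, the opening and the grip force at its end, in the units of the state.
- r.sense(): the state, without advancing time (a new reading comes with each control period).
- grab_frame(name): name is "scene" or "top"; returns a dict with "pixels" (400x640x3 uint8, red, green, blue), "z_map" (400x640 float32, mm along the optical axis (not along the pixel's ray), 0 where there is no reading), "vertical_fov" (degrees; the focal length in pixels is half the picture's height over the tangent of half this angle, whatever the lens; pixels are square), "cx", "cy" (the principal point, pixels), "dist" ([k1, k2, p1, p2, k3] as OpenCV has them; the pictures are not rectified), "cam_to_world" (4x4, takes a point from camera to world coordinates). Camera axes: x right, y down, z forward; pixel columns grow to the right and rows downward; lengths in mm; the calibration is good to about 2 mm. A picture is of the moment at which its call begins.
- r.sign_off(): hands the job in; it is judged then, once.
The state is a dict: "clock": time; "qpos": joint angles; "qvel": joint speeds; "joint_efforts": joint torques, N m; "eef_pos": TCP position; "tcp_rot": TCP orientation; "contact_force": force on the tool from outside, world axes, zero at the start; "wrist_torque": the same for the moment, N m; "opening": opening from 0.0 (shut) to 1.0 (fully open); "grasp_force": force on a finger pad.
Only numpy, scipy, OpenCV 4.12 (cv2) and the standard library are available. Lean on these libraries where they do the work, as an engineer would, in place of code of your own. Each camera call takes 0.05 s, during which the arm holds its last target. There are 200 camera calls.

## Task

Fit the loose burr carrier back on the open coffee grinder, its tab on the chute side: rest it on the three balls, turn it a little either way by feel until its grooves drop over them, then press gently until both spring catches snap over the rim and hold it fully home and level. Let go of it, never force it, and leave the cup, milk pitcher and spoon alone.

Things in the scene. Friction and masses are not known exactly. Their poses are not given: they have to be found in the camera images.
- grinder: Open grinder, fixed; origin under the drum's axis on the counter, z up, -x towards the chute. White drum 132 mm across, 72 mm high, on a dark foot 190 mm square; aluminium chute on the -x side (to x = -108 mm, top 62 mm up), white motor on the +x side (to 164 mm, top 86 mm up). Two steel posts 104 mm high at y = +84 and -84 mm carry the spring catches.
- balls (a point): Centre of the three steel balls (16 mm across, 46 mm from the axis, centres at this height) on the grinder's steel collar; axes as the grinder's. Nominally at 180 (chute), +50 and -50 degrees from x, but the collar was left turned about the axis by an unknown angle, up to 0.55 rad either way: not reported, too stiff to turn; find it by feel or by looking.
- catch_left (a point): Centre of the +y spring catch at rest: a steel roller 6 mm thick, 24 mm long along x, on a post of the grinder; it slides outwards against a spring (4 N at rest, 1 N more per mm).
- catch_right (a point): The same for the -y catch. The carrier's rim meets both rollers when its grip centre is about 6 mm above the seat; a push of 8 to 12 N spreads them, and from about 2.5 mm above the seat they pull it home. Pressed unevenly, only one side snaps in: then press the high end of the bar.
- seat (a point): Point on the grinder's axis, 121 mm above its underside, axes as the grinder's: where the carrier's grip centre comes when home (it settles up to 1 mm lower). The carrier's yaw when home is the grinder's plus the collar's unknown turn. Pushing with much more than 15 N is forcing it.
- carrier_grip (a point): Centre of the black bar grip on the burr carrier, half-way up the bar; axes as the carrier's, z up, -x to its tab. Bar 18 mm (x) by 60 mm (y) by 36 mm high; the disc's top face is 18 mm below this point, the bar's top 18 mm above. Grasp across x, fingertips clear of the disc. Carrier: aluminium disc 120 mm across, 0.36 to 0.54 kg, on a black mat.
- carrier_base (a point): Centre of the carrier's underside, 37 mm below its grip centre: flat lands with three radial V-grooves (mouth 18 mm, 60 degree flanks) to fit the balls. Off the grooves the lands ride on the balls, grip centre 8 mm above the seat; within about 0.1 rad of the right angle it drops 1 to 2 mm more, to the catches. Within 0.05 rad it can be pressed home.
- cup: White cup with a handle, 84 mm across, 68 mm high, on a paper sheet in front of the robot; origin at the centre of its underside. Leave alone.
- pitcher: Steel milk pitcher without handle, 76 mm across, 85 mm high, to the robot's right; origin at the centre of its underside. Leave alone.
- spoon: Steel spoon 150 mm long lying to the robot's left; origin under its middle. Leave alone.
There are look-alikes about, which are no part of the job. Leave any pink or yellow look-alike of the part that bears carrier_grip alone.

How it is judged (in metres and radians):
On the way:
1. the carrier is lifted clear of its mat (height (world z) of carrier_grip above 0.09 m), for 0.2 s.
At the end, for the whole second after the job is handed in: The carrier sits level (within 2 degrees) on the three balls under both catches, its tab on the chute side, its grip centre within 3 mm of the seat sideways and at most 1.8 mm above or 3 mm below it, released and at rest (z of carrier_grip in the frame of grinder between 0.118 and 0.1228 m and horizontal distance between carrier_grip and seat below 0.003 m and angle between carrier_grip's own z axis and vertical below 0.035 rad and linear speed of carrier below 0.02 m/s and angle between the x axis of carrier_grip and the x axis of grinder, either way round below 0.62 rad); the robot touches nothing.
It fails at once if the carrier is forced on the grinder: all contact forces between them add up to over 75 N (a push of some 20 N when it is down on its balls) (contact force between carrier and grinder above 75 N).
It fails at once if the cup is moved by more than 20 mm (distance of cup from where it was at the start of the episode above 0.02 m).
It fails at once if the milk pitcher is moved by more than 20 mm (distance of pitcher from where it was at the start of the episode above 0.02 m).
It fails at once if the spoon is moved by more than 20 mm (distance of spoon from where it was at the start of the episode above 0.02 m).
It also fails if it takes over 72 s, if anything falls off the work surface, if the arm or the gripper's body presses on something with over 40 N, if the wrist force passes 120 N, or if a joint passes its speed limit or range.

## Working session

There is one attempt and no reset: what is moved stays moved. The work goes in short steps, Python scripts to look and compute and a shell command to move; the robot and the scene stay as the last step left them, time stands still between calls to the robot, and variables do not carry over. Pictures are saved under pics/ and viewed, at most 10 in all, crops included, and the job is handed in when it is done.

```bash
ls; mkdir -p pics; cat > h.py <<'E'
import numpy as np, cv2, pickle
from rig import r, grab_frame
def save(n,f): pickle.dump(f,open(f'{n}.pkl','wb'))
def load(n): return pickle.load(open(f'{n}.pkl','rb'))
def K(f):
    h,w=f['pixels'].shape[:2]; fl=h/2/np.tan(np.radians(f['vertical_fov'])/2)
    return np.array([[fl,0,f['cx']],[0,fl,f['cy']],[0,0,1.]])
def ray(f,u,v):
    p=cv2.undistortPoints(np.array([[[u,v]]],float),K(f),np.array(f['dist'],float))[0,0]
    return np.array([p[0],p[1],1.])
def pt(f,u,v,w=1):
    z=f['z_map'][v-w:v+w+1,u-w:u+w+1]; z=z[z>0]
    if len(z)==0: return None
    return (f['cam_to_world']@np.append(ray(f,u,v)*np.median(z),1))[:3]
def onz(f,u,v,h):
    T=np.array(f['cam_to_world']); d=T[:3,:3]@ray(f,u,v); o=T[:3,3]
    return o+d*(h-o[2])/d[2]
def cloud(f):
    h,w=f['z_map'].shape; uv=np.stack(np.meshgrid(np.arange(w),np.arange(h)),-1).reshape(-1,1,2).astype(float)
    p=cv2.undistortPoints(uv,K(f),np.array(f['dist'],float))[:,0]
    z=f['z_map'].reshape(-1,1); P=np.hstack([p*z,z,np.ones_like(z)])@np.array(f['cam_to_world']).T
    P=P[:,:3]; P[z[:,0]<=0]=np.nan
    return P.reshape(h,w,3)
E
python3 - <<'E'
from h import *
for n in('scene','top'):
    f=grab_frame(n);save(n,f);cv2.imwrite(f'pics/{n}.png',f['pixels'][...,::-1]);print(n,f['vertical_fov'],f['cx'],f['cy'],f['dist'],f['cam_to_world'])
print(r.sense())
E
```

```text
pics
scene 44.16036154386724 315.68890462591713 193.42744548422618 [-0.01017805  0.          0.          0.          0.        ] [[-2.66057773e-01  5.14942796e-01 -8.14890899e-01  1.54070040e+03]
 [ 9.63837526e-01  1.28795716e-01 -2.33299991e-01  3.28440025e+02]
 [-1.51816927e-02 -8.47493705e-01 -5.30588292e-01  8.03442427e+02]
 [ 0.00000000e+00  0.00000000e+00  0.00000000e+00  1.00000000e+00]]
top 53.03131568498064 319.83586173480086 203.49867331306612 [-0.08706257  0.          0.          0.          0.        ] [[-1.14796065e-02 -9.97037873e-01  7.60506365e-02  3.62304806e+02]
 [-9.99618509e-01  9.53203789e-03 -2.59225228e-02  2.49713435e+01]
 [ 2.51208194e-02 -7.63192042e-02 -9.96766935e-01  1.09609404e+03]
 [ 0.00000000e+00  0.00000000e+00  0.00000000e+00  1.00000000e+00]]
{'clock': 0.1, 'qpos': array([-1.30639367e+00,  3.53558893e-01,  1.63408889e+00,  8.64598853e-06,
        1.15521989e+00, -2.38347998e-03]), 'qvel': array([ 0.0002177 , -0.00028477, -0.00220602, -0.00012251,  0.00013062,
        0.00023489]), 'joint_efforts': array([-2.96606358e-04, -6.06357837e+01, -3.42820966e+01,  1.39150943e-04,
        4.04003062e-03,  4.69911811e-06]), 'eef_pos': array([ 164.65981063, -602.43062045,  213.83680552]), 'tcp_rot': array([-3.14031767e+00, -1.09445534e-05,  2.66782632e-01]), 'contact_force': array([-0.21864838,  0.09016596,  0.1199482 ]), 'wrist_torque': array([ 0.0374466 , -0.01299927, -0.02090868]), 'grasp_force': 0.0, 'opening': 1.0020759568057267}
```

View pics/scene.png

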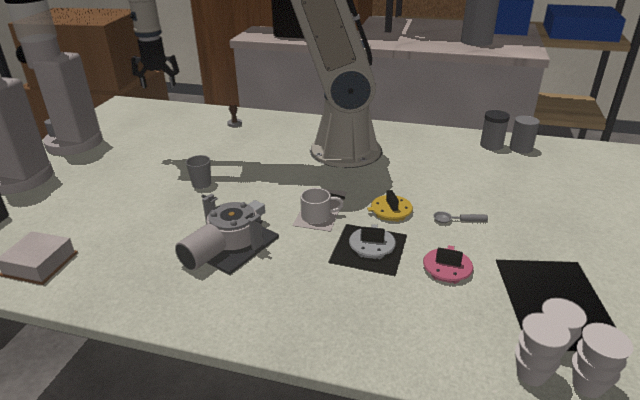

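View pics/top.png

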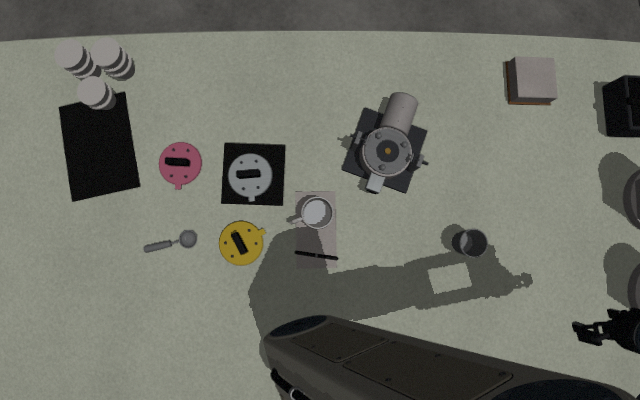

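The carrier is on the mat at top (250,175), with its tab at (251,197). The grinder is at (388,151), its chute at (376,183) and its motor at (400,108). I'll enlarge both.

```bash
python3 - <<'E'
from h import *
f=load('top');p=f['pixels'][...,::-1]
a=cv2.resize(p[130:220,210:300],(400,400),interpolation=cv2.INTER_CUBIC)   # s=4.444
b=cv2.resize(p[100:200,338:438],(400,400),interpolation=cv2.INTER_CUBIC)  # s=4
b=np.clip(b*1.4,0,255).astype('uint8')
cv2.imwrite('pics/crop.png',np.hstack([a,b]))
C=cloud(f)
for n,(u0,u1,v0,v1) in {'car':(225,275,145,205),'gr':(338,432,90,200)}.items():
    Q=C[v0:v1,u0:u1].reshape(-1,3); z=Q[:,2]
    print(n,np.histogram(z[np.isfinite(z)],bins=np.arange(-10,150,5)))
for u,v in [(250,175),(240,175),(265,165),(235,185),(388,151),(400,110),(376,183),(372,137),(420,100)]: print(u,v,pt(f,u,v))
E
```

```text
car (array([  1,  24, 672, 753,  14,  43, 869, 421,  11,   6,   6,  11,   8,
        82,  67,   0,   0,   0,   0,   0,   0,   0,   0,   0,   0,   0,
         0,   0,   0,   0,   0]), array([-10,  -5,   0,   5,  10,  15,  20,  25,  30,  35,  40,  45,  50,
        55,  60,  65,  70,  75,  80,  85,  90,  95, 100, 105, 110, 115,
       120, 125, 130, 135, 140, 145]))
gr (array([ 155, 3194, 1347,  620, 1130,   56,   12,   16,   19,   27,   31,
         39,   53,  157,  259,  228,  325, 1297,  863,  169,   22,   34,
        206,   36,    0,    0,    0,    0,    0,    0,    0]), array([-10,  -5,   0,   5,  10,  15,  20,  25,  30,  35,  40,  45,  50,
        55,  60,  65,  70,  75,  80,  85,  90,  95, 100, 105, 110, 115,
       120, 125, 130, 135, 140, 145]))
250 175 [517.79550861 179.34318908  58.11866197]
240 175 [517.85746211 205.241929    59.46748212]
265 165 [549.82702989 144.03918283  23.69338819]
235 185 [496.13155792 224.66667551  24.36113763]
388 151 [ 574.39853545 -179.52283923   80.63051831]
400 110 [ 682.99209384 -214.05202413   83.04764108]
376 183 [ 493.60173159 -149.43623699   61.25781808]
372 137 [ 611.79387515 -138.97167416   79.06591581]
420 100 [ 7.39143819e+02 -2.92586205e+02 -2.78739140e-01]
```

View pics/crop.png

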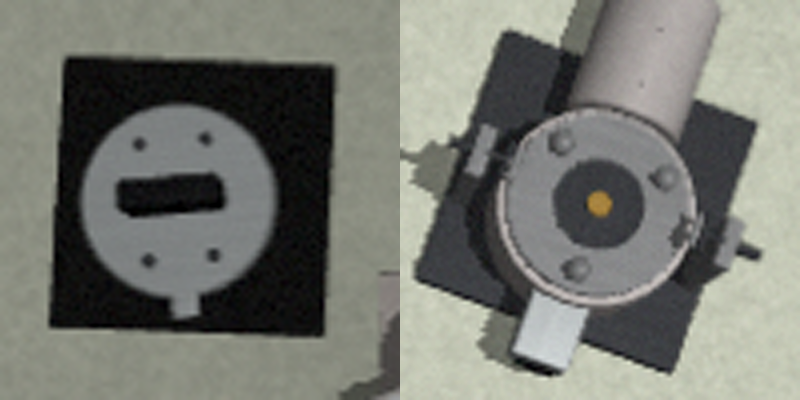

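The crop shows the three balls at (561,141), (664,178) and (576,268), around a hub at (600,203). The carrier's bar centre is at (170,194) and its tab at (185,307). Next I'll turn these into world coordinates.

```bash
python3 - <<'E'
from h import *
f=load('top');C=cloud(f)
px=lambda x,y,s,u0,v0:(u0+(x+.5)/s-.5,v0+(y+.5)/s-.5)
# carrier
S=np.zeros(C.shape[:2],bool);S[140:206,222:282]=1
disc=S&(C[...,2]>17)&(C[...,2]<32)
bar=S&(C[...,2]>50)
for n,m in(('disc',disc),('bar',bar)):
    Q=C[m];print(n,len(Q),np.nanmedian(Q,0),cv2.minEnclosingCircle(Q[:,:2].astype('f4')),cv2.minAreaRect(Q[:,:2].astype('f4')))
# circle from read-off extents: left 80,right 277, top 103, bottom 299 at disc top z=24
e=[onz(f,*px(x,y,400/90,210,130),24) for x,y in[(80,201),(277,201),(179,103),(179,299)]]
print('edges',np.round(e,1))
c=np.mean([(e[0]+e[1])/2,(e[2]+e[3])/2],0)
t=onz(f,*px(185,307,400/90,210,130),22);print('c',c,'tabyaw',np.arctan2(*(c-t)[[1,0]]))
for cor in [(116,181),(222,174),(226,206),(122,215)]: print('bartop',onz(f,*px(*cor,400/90,210,130),60.5))
# grinder
g=lambda x,y,z:onz(f,*px(x-400,y,4,338,100),z)
B=[g(561,141,86),g(664,178,86),g(576,268,86)];B=np.array(B)
print('balls',B.round(1))
from scipy.optimize import least_squares
def res(p,a=np.radians([50,-50,180])):
    M=np.c_[p[0]+46*np.cos(p[2]+a),p[1]+46*np.sin(p[2]+a)]
    return (M-B[:,:2]).ravel()
s=least_squares(res,[575,-180,0]);print('fit',s.x,s.fun.round(1))
print('ballpts',[pt(f,*[int(round(q)) for q in px(x-400,y,4,338,100)],0) for x,y in[(561,141),(664,178),(576,268)]])
foot=[g(505,30,20),g(757,122,20),g(673,372,20),g(416,277,20)]
print('foot',np.round(foot,1),np.mean(foot,0))
Q=C[85:205,335:440].reshape(-1,3);
P=Q[Q[:,2]>97];print('posts',len(P));
k=cv2.kmeans(P[:,:2].astype('f4'),2,None,(3,50,.1),5,0)
for i in(0,1):
    m=P[k[1][:,0]==i];print(m.mean(0),m.min(0),m.max(0))
print('chute',g(530,325,62),'end',g(514,348,62),g(569,358,62),g(588,308,62),g(536,292,62))
E
```

```text
disc 1340 [518.01709957 184.43321322  23.99926512] ((518.4500732421875, 186.2805633544922), 66.34806823730469) ((525.0549926757812, 186.2248077392578), (116.07734680175781, 118.56535339355469), 46.09423828125)
bar 157 [523.06227637 184.78533588  59.46487335] ((523.6768798828125, 185.576171875), 28.79591178894043) ((524.418212890625, 185.6515350341797), (18.388442993164062, 56.84497833251953), 4.895648956298828)
edges [[524.  244.9  24. ]
 [522.8 125.3  24. ]
 [583.7 185.   24. ]
 [463.7 184.5  24. ]]
c [523.52257103 184.93567588  24.        ] tabyaw 0.05796092325097987
bartop [530.08498241 216.34226526  60.5       ]
bartop [533.60390051 154.11590044  60.5       ]
bartop [514.64441472 151.73508432  60.5       ]
bartop [509.93657196 212.67535951  60.5       ]
balls [[ 615.7 -153.3   86. ]
 [ 591.3 -219.8   86. ]
 [ 532.6 -160.8   86. ]]
fit [ 5.75749938e+02 -1.76457910e+02 -3.49674683e-01] [-0.1 -0.2  0.2  0.1 -0.1  0.1]
ballpts [array([ 614.71756528, -153.1468633 ,   88.51108692]), array([ 590.75303714, -219.87761331,   89.73399795]), array([ 531.12339859, -161.15347166,   89.23829476])]
foot [[ 710.8 -128.1   20. ]
 [ 645.9 -302.6   20. ]
 [ 471.9 -237.9   20. ]
 [ 538.2  -63.3   20. ]] [ 591.69882252 -182.96852207   20.        ]
posts 270
[ 604.006458   -102.86417309  102.55770682] [ 588.12747871 -125.48957707   97.53410241] [621.94976791 -79.29785515 106.84487401]
[ 547.51331468 -252.53128916  102.53893942] [ 528.92404814 -277.76120621   97.08739922] [ 564.52712142 -230.7882317   108.49574783]
chute [ 499.20701516 -133.98812294   62.        ] end [ 484.17253215 -123.15868195   62.        ] [ 477.33393374 -159.12682775   62.        ] [ 510.1685774  -172.47212947   62.        ] [ 520.93983153 -138.42997641   62.        ]
```

```bash
python3 -m inch '[[0,0,-0.039,0,0,0,0],[0,0,-0.039,0,0,0,0],[0,0,-0.039,0,0,0,0],[0,0,-0.039,0,0,0,0],[0,0,-0.039,0,0,0,0],[0,0,-0.039,0,0,0,0],[0,0,-0.039,0,0,0,0],[0,0,-0.039,0,0,0,0]]'
python3 -m inch '[[0,0,-0.039,0,0,0,0],[0,0,-0.039,0,0,0,0],[0,0,-0.039,0,0,0,0],[0,0,-0.008,0,0,0,0],[0,0,0,0.5,0.27,0,0],[0,0,0,0.98,0.533,0,0],[0,0,0,0.98,0.533,0,0],[0,0,0,0.98,0.533,0,0]]'
```

```text
clock: 0.77
eef_pos: [164.7, -602.6, 214.1]
tcp_rot: [-3.141, -0.001, 1.253]
contact_force: [-0.6, -1.1, -0.6]
opening: 0.998
grasp_force: 0.0
clock: 1.43
eef_pos: [205.7, -511.9, 213.9]
tcp_rot: [-3.141, -0.001, 1.638]
contact_force: [0.9, -0.4, 0.6]
opening: 0.999
grasp_force: 0.0
```

```bash

python3 -m inch '[[0,0,0,0.96,0.52,0,0],[0,0,0,0.96,0.52,0,0],[0,0,0,0.96,0.52,0,0],[0,0,0,0.96,0.52,0,0],[0,0,0,0.96,0.52,0,0],[0,0,0,0.96,0.52,0,0],[0,0,0,0.96,0.52,0,0],[0,0,0,0.96,0.52,0,0]]' | head -3
python3 -m inch '[[0,0,0,0.96,0.52,0,0],[0,0,0,0.96,0.52,0,0],[0,0,0,0.96,0.52,0,0],[0,0,0,0.96,0.52,0,0],[0,0,0,0.96,0.52,0,0],[0,0,0,0.96,0.52,0,0],[0,0,0,0.96,0.52,0,0],[0,0,0,0.96,0.52,0,0]]' | head -3
python3 -m inch '[[0,0,0,0.96,0.52,0,0],[0,0,0,0.96,0.52,0,0],[0,0,0,0.96,0.52,0,0],[0,0,0,0.96,0.52,0,0],[0,0,0,0.96,0.52,0,0],[0,0,0,0.96,0.52,0,0],[0,0,0,0.96,0.52,0,0],[0,0,0,0.96,0.52,0,0]]' | head -3
python3 -m inch '[[0,0,0,0.5,0.27,0,0],[0,0,0,0.3,0.15,0,0],[0,0,0,0,0,0.4,0],[0,0,0,0,0,0.8,0],[0,0,0,0,0,0.8,0],[0,0,0,0,0,0.8,0],[0,0,0,0,0,0.4,0],[0,0,0,0,0,0,0]]'
```

```text
clock: 2.1
eef_pos: [296.0, -313.1, 214.3]
tcp_rot: [-3.141, -0.0, 1.638]
clock: 2.77
eef_pos: [386.2, -114.6, 214.3]
tcp_rot: [-3.141, -0.0, 1.638]
clock: 3.43
eef_pos: [476.5, 83.9, 214.3]
tcp_rot: [-3.141, -0.0, 1.639]
clock: 4.1
eef_pos: [483.8, 101.5, 132.0]
tcp_rot: [-3.137, 0.001, 1.639]
contact_force: [-0.3, -0.5, -0.2]
opening: 1.002
grasp_force: 0.0
```

```bash

python3 -m inch '[[0,0,0,0.4,0.23,0,0],[0,0,0,0.8,0.45,0,0],[0,0,0,0.8,0.45,0,0],[0,0,0,0.8,0.45,0,0],[0,0,0,0.42,0.25,0,0],[0,0,0,0,0,0.5,0],[0,0,0,0,0,0.5,0],[0,0,0,0,0,0,0]]'
python3 - <<'E'
from h import *
f=grab_frame('scene');cv2.imwrite('pics/s2.png',cv2.resize(f['pixels'][150:300,260:460,::-1],(800,600),interpolation=cv2.INTER_CUBIC))
E
```

```text
clock: 4.77
eef_pos: [525.5, 186.4, 108.4]
tcp_rot: [-3.14, 0.001, 1.64]
contact_force: [-0.6, 0.2, -0.5]
opening: 0.998
grasp_force: 0.0
```

View pics/s2.png

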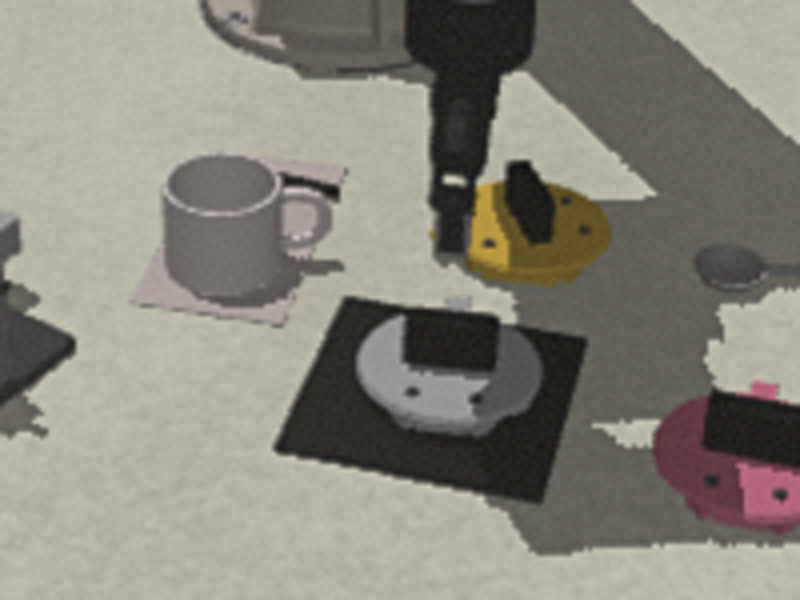

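The picture shows the near fingertip at crop (455,255), above and behind the carrier's bar at (450,340). I'll check it against the projection.

```bash
python3 - <<'E'
from h import *
f=load('scene');T=np.linalg.inv(f['cam_to_world'])
for P in [(575,186,99),(525,186,108),(524,185,60)]:
    uv=cv2.projectPoints(np.array([P],float),cv2.Rodrigues(T[:3,:3])[0],T[:3,3],K(f),np.array(f['dist']))[0][0,0];print(P,(uv-[260,150])*4)
E
```

```text
(575, 186, 99) [438.00762195 308.11567842]
(525, 186, 108) [452.8239087  250.68003645]
(524, 185, 60) [448.01048297 311.88342699]
```

```bash
python3 - <<'E'
from h import *
f=grab_frame('scene');C=cloud(f)
for v in range(150,216,4):
    print(v,[tuple(int(q) for q in C[v,u]) if np.isfinite(C[v,u,0]) else None for u in (368,371,374,377,380)])
E
```

```text
150 [(560, 171, 298), (562, 178, 300), (559, 184, 300), (536, 188, 288), (554, 197, 298)]
154 [(557, 171, 287), (556, 178, 287), (559, 185, 289), (560, 192, 291), (563, 199, 293)]
158 [(557, 171, 276), (563, 179, 281), (563, 186, 282), (562, 192, 282), (562, 199, 282)]
162 [(558, 172, 267), (565, 180, 271), (566, 187, 273), (565, 193, 273), (562, 200, 272)]
166 [(559, 172, 257), (557, 179, 257), (564, 187, 262), (565, 194, 263), (563, 200, 263)]
170 [(517, 166, 223), (562, 180, 249), (561, 187, 250), (563, 194, 252), (549, 199, 245)]
174 [(547, 171, 229), (565, 181, 241), (560, 187, 238), (565, 195, 242), (542, 199, 230)]
178 [(550, 172, 220), (584, 184, 241), (585, 191, 243), (565, 195, 232), (550, 200, 224)]
182 [(592, 179, 235), (592, 186, 236), (591, 193, 236), (593, 200, 238), (559, 202, 219)]
186 [(596, 180, 227), (595, 187, 227), (595, 194, 228), (594, 200, 228), (565, 203, 212)]
190 [(596, 181, 216), (597, 188, 218), (596, 194, 218), (595, 201, 219), (567, 204, 202)]
194 [(596, 181, 206), (271, 140, 1), (264, 148, -1), (598, 202, 210), (260, 166, -1)]
198 [(597, 182, 196), (595, 188, 195), (593, 195, 195), (597, 202, 199), (314, 174, 18)]
202 [(575, 179, 170), (598, 189, 186), (600, 196, 188), (600, 203, 190), (335, 177, 18)]
206 [(576, 180, 160), (581, 187, 164), (579, 194, 164), (576, 201, 163), (354, 180, 17)]
210 [(573, 180, 146), (579, 188, 151), (582, 195, 155), (572, 201, 149), (380, 184, 21)]
214 [(378, 150, 0), (378, 159, 1), (373, 167, 0), (393, 178, 15), (397, 187, 19)]
```

```bash
python3 - <<'E'
from h import *
print(r.sense()['eef_pos'],r.sense()['qpos'])
for n in('scene','top'):
    C=cloud(load(n)); m=(abs(C[...,0]-165)<130)&(abs(C[...,1]+602)<100)&(C[...,2]>60)&(C[...,2]<400)
    Q=C[m];print('start',n,len(Q), Q.min(0) if len(Q) else '', Q.max(0) if len(Q) else '',np.histogram(Q[:,2],bins=range(60,400,20))[0])
for n in('scene','top'):
    f=grab_frame(n); save(n+'2',f); C=cloud(f); m=(abs(C[...,0]-525)<90)&(abs(C[...,1]-186)<70)&(C[...,2]>70)&(C[...,2]<400)
    Q=C[m];print(n,len(Q),np.histogram(Q[:,2],bins=range(60,400,20))[0])
E
```

```text
[526.32085215 186.38283358 109.93596401] [ 3.37674711e-01  3.74494960e-01  1.86767939e+00 -3.41226759e-05
  8.99684041e-01  2.68861685e-01]
start scene 1160 [ 130.85004435 -669.95484179  242.7772562 ] [ 209.93092415 -527.00829168  399.75749503] [  0   0   0   0   0   0   0   0   0  42  61 118 219 244 171 148]
start top 1539 [ 128.37359911 -670.16165433  240.16041505] [ 199.80676013 -528.51588173  399.8133445 ] [  0   0   0   0   0   0   0   0   0  82  94 127 219 223 225 285]
scene 2637 [  0   0   0   1  63  48  82  93 198 160 246 287 215 312 296 313]
top 291 [ 0  0  0  0  0  0  0  0  0  0  4 21 10 75 54 61]
```

```bash

python3 -m inch '[[0,0,0,0,0,0,0.77],[0,0,0,0,0,0,0.77],[0,0,0,0,0,0,0.77],[0,0,0,0,0,0,0.77],[0,0,0,0,0,0,0.77],[0,0,0,0,0,0,0.77]]' 40
python3 - <<'E'
from h import *
f=grab_frame('scene');C=cloud(f); m=(abs(C[...,0]-525)<90)&(abs(C[...,1]-186)<70)&(C[...,2]>70)&(C[...,2]<400)
Q=C[m];print(len(Q),np.histogram(Q[:,2],bins=range(60,400,10))[0]);q=Q[Q[:,2]<150];print(q.min(0),q.max(0),q.mean(0))
cv2.imwrite('pics/s3.png',cv2.resize(f['pixels'][100:250,300:450,::-1],(600,600),interpolation=cv2.INTER_CUBIC))
E
```

```text
clock: 5.47
eef_pos: [526.3, 186.3, 109.5]
tcp_rot: [3.142, -0.0, 1.64]
contact_force: [0.1, 0.7, 0.2]
opening: 0.229
grasp_force: 0.0
2614 [  0   0   0   0   0   0   8  27  35  29   5  29  25  40  49  69 107  78
  38  72 121 131 138 160 126  75 144 176 142 146 149 168 173]
[507.44613156 177.050768   124.99304785] [552.44477666 199.17347488 149.43235412] [543.83240918 189.27503747 139.21341571]
```

View pics/s3.png

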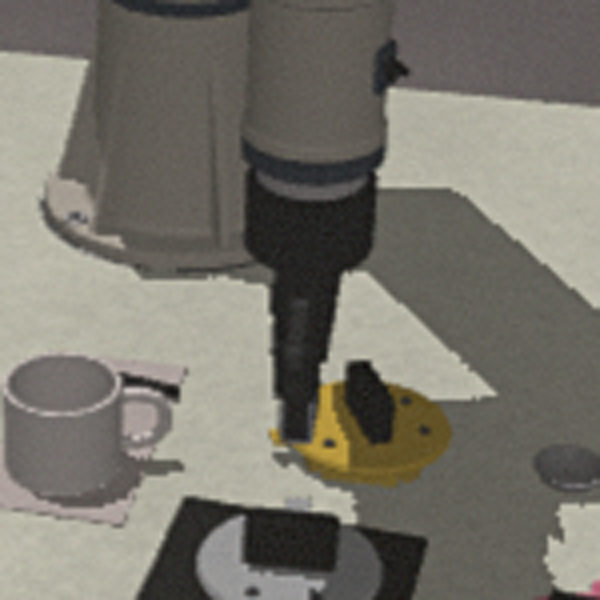

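The view shows the closed fingertips at crop (295,440). That is about z = 125 mm, while the TCP reads 109, so the tips stand roughly 38 mm higher than nominal. I'll go down in stages and measure again.

```bash

python3 -m inch '[[0,0,0,0,0,0,0],[0,0,0,0,0,0.2,0],[0,0,0,0,0,0.6,0],[0,0,0,0,0,0.6,0],[0,0,0,0,0,0.6,0],[0,0,0,0,0,0.2,0],[0,0,0,0,0,0,0],[0,0,0,0,0,0,0]]'
python3 - <<'E'
from h import *
f=grab_frame('scene');C=cloud(f); m=(abs(C[...,0]-525)<90)&(abs(C[...,1]-186)<70)&(C[...,2]>70)&(C[...,2]<200)
m&=np.linalg.norm(f['pixels'].astype(float),axis=2)<400
Q=C[m];print(np.histogram(Q[:,2],bins=range(60,200,5))[0]);q=Q[Q[:,2]<105];print(q.min(0),q.max(0),q.mean(0))
print(np.histogram(C[...,2][(abs(C[...,0]-525)<90)&(abs(C[...,1]-186)<70)],bins=range(20,120,5))[0])
E
```

```text
clock: 6.18
eef_pos: [526.3, 186.4, 54.5]
tcp_rot: [-3.141, 0.0, 1.64]
contact_force: [0.6, -0.6, 0.4]
opening: 1.0
grasp_force: 0.0
[ 0  0  0  0  4  8 11 19 12 17 18 10  0  1 14 33 28 14 20 27 27 42 45 57
 49 59 22]
[567.97741364 179.48685677  83.41770852] [585.91850113 201.08668628 104.85985545] [577.51971796 190.45319411  95.23489948]
[399 358  35  45  33  32  45  42  38   0   0   0   4   8  11  19  12  17
  18]
```

```bash

python3 -m inch '[[0,0,0,0,-0.08,0.3,0],[0,0,0,0,0,0.4,0],[0,0,0,0,0,0.4,0],[0,0,0,0,0,0.3,0],[0,0,0,0,0,0.15,0],[0,0,0,0,0,0,0],[0,0,0,0,0,0,0]]'
python3 - <<'E'
from h import *
f=grab_frame('scene');C=cloud(f)
m=(abs(C[...,0]-575)<20)&(abs(C[...,1]-186)<20)&(C[...,2]>35)&(C[...,2]<90)
Q=C[m];print(np.histogram(Q[:,2],bins=range(30,90,4))[0])
cv2.imwrite('pics/s4.png',cv2.resize(f['pixels'][150:270,310:430,::-1],(600,600),interpolation=cv2.INTER_CUBIC))
E
```

```text
clock: 6.82
eef_pos: [524.1, 186.2, 15.3]
tcp_rot: [-3.141, 0.0, 1.64]
contact_force: [0.4, -0.3, -0.8]
opening: 1.003
grasp_force: 0.0
[ 0  0  0  4  4  6  7 14 10 14 11  9  4  0]
```

View pics/s4.png

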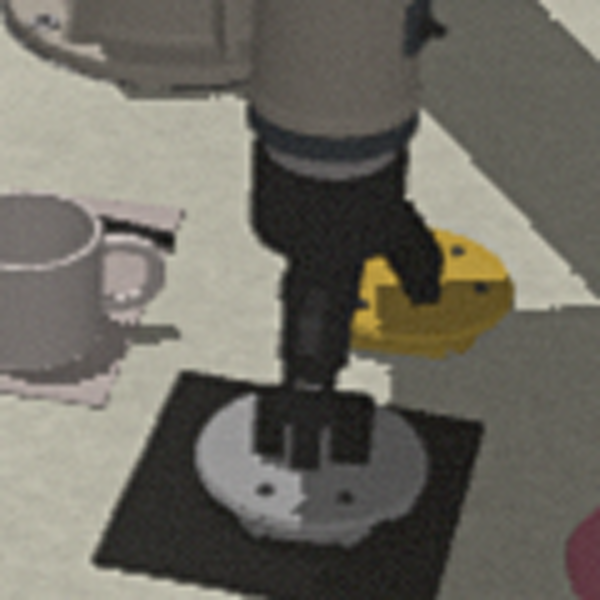

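The near finger is now in front of the bar, its tip at crop (305,465) and centred on it. Closing.

```bash

python3 -m inch '[[0,0,0,0,0,0,0.85],[0,0,0,0,0,0,0.85],[0,0,0,0,0,0,0.85],[0,0,0,0,0,0,0.85],[0,0,0,0,0,0,0.85],[0,0,0,0,0,0,0.85],[0,0,0,0,0,0,0.85]]' 60
python3 -m inch '[[0,0,0,0,0,-0.2,0.85],[0,0,0,0,0,-0.4,0.85],[0,0,0,0,0,-0.4,0.85],[0,0,0,0,0,0,0.85]]'
```

```text
clock: 7.45
eef_pos: [525.4, 186.5, 16.4]
tcp_rot: [3.14, -0.0, 1.64]
contact_force: [2.1, -0.5, 5.4]
opening: 0.197
grasp_force: 59.6
clock: 7.78
eef_pos: [525.1, 186.5, 42.7]
tcp_rot: [3.14, -0.001, 1.64]
contact_force: [1.9, 0.4, -4.6]
opening: 0.196
grasp_force: 59.1
```

```bash

python3 -m inch '[[0,0,0,0,0,-0.4,0.85],[0,0,0,0,0,-0.7,0.85],[0,0,0,0,0,-0.8,0.85],[0,0,0,0,0,-0.8,0.85],[0,0,0,0,0,-0.8,0.85],[0,0,0,0,0,-0.5,0.85],[0,0,0,0,0,-0.3,0.85],[0,0,0,0,0,0,0.85]]'
python3 -m inch '[[0,0,0,-0.4,0.03,0,0.85],[0,0,0,-0.8,0.06,0,0.85],[0,0,0,-0.8,0.06,0,0.85],[0,0,0,-0.8,0.06,0,0.85],[0,0,0,-0.8,0.06,0,0.85],[0,0,0,-0.8,0.06,0,0.85],[0,0,0,-0.8,0.06,0,0.85],[0,0,0,-0.8,0.06,0,0.85]]' | head -3
python3 -m inch '[[0,0,0,-0.8,0.06,0,0.85],[0,0,0,-0.8,0.06,0,0.85],[0,0,0,-0.8,0.06,0,0.85],[0,0,0,-0.8,0.06,0,0.85],[0,0,0,-0.8,0.06,0,0.85],[0,0,0,-0.8,0.06,0,0.85],[0,0,0,-0.8,0.06,0,0.85],[0,0,0,-0.8,0.06,0,0.85]]' | head -3
python3 -m inch '[[0,0,0.02,-0.8,0.06,0,0.85],[0,0,0.0335,-0.8,0.06,0,0.85],[0,0,0.0335,-0.4,0.06,0,0.85],[0,0,0.0335,0,0,0,0.85],[0,0,0.0135,0,0,0,0.85],[0,0,0,0,0,0,0.85]]'
```

```text
clock: 8.45
eef_pos: [525.0, 186.5, 150.1]
tcp_rot: [3.139, -0.001, 1.64]
contact_force: [-0.4, 0.1, -4.4]
opening: 0.199
grasp_force: 59.3
clock: 9.12
eef_pos: [544.8, 35.8, 146.8]
tcp_rot: [-3.139, 0.0, 1.64]
clock: 9.78
eef_pos: [567.7, -122.8, 146.7]
tcp_rot: [-3.139, -0.001, 1.64]
clock: 10.28
eef_pos: [572.5, -171.9, 146.6]
tcp_rot: [-3.139, 0.0, 1.216]
contact_force: [-0.0, 0.4, -4.8]
opening: 0.195
grasp_force: 59.2
```

```bash
cat >> h.py <<'E'
def disc(f,c,zlo,zhi):
    from scipy.optimize import least_squares
    C=cloud(f); m=(np.linalg.norm(C[...,:2]-c,axis=2)<85)&(C[...,2]>zlo)&(C[...,2]<zhi)
    Q=C[m]; a=np.degrees(np.arctan2(Q[:,1]-c[1],Q[:,0]-c[0])).astype(int)//10; d=np.linalg.norm(Q[:,:2]-c,axis=1)
    E=np.array([Q[a==k][np.argmax(d[a==k])] for k in np.unique(a) if d[a==k].max()>50])
    s=least_squares(lambda p:np.hypot(E[:,0]-p[0],E[:,1]-p[1])-60,c,loss='soft_l1')
    print('n',len(Q),'z',np.median(Q[:,2]),'circ',s.x,'res',np.c_[np.degrees(np.arctan2(E[:,1]-s.x[1],E[:,0]-s.x[0])),s.fun].round(0).tolist())
    return Q,E
E
python3 - <<'E'
from h import *
for n in('top','scene'):
    f=grab_frame(n);save(n+'3',f); print(n);Q,E=disc(f,np.array([573,-174.]),145,163)
    C=cloud(f);m=(np.linalg.norm(C[...,:2]-[573,-174],axis=2)<90)&(C[...,2]>120)
    print(np.histogram(C[m][:,2],bins=range(120,260,5))[0])
a=load('top3')['pixels'][95:215,320:460,::-1];b=load('scene3')['pixels'][120:280,150:310,::-1]
cv2.imwrite('pics/h5.png',np.hstack([cv2.resize(a,(400,400*120//140)),np.zeros((400*120//140,0,3),'uint8'),cv2.resize(b,(400,400))[:400*120//140]]))
E
```

```text
top
n 547 z 154.17754844085835 circ [ 568.95338804 -171.86317889] res [[17.0, -0.0], [18.0, 1.0], [28.0, 1.0], [37.0, -0.0], [52.0, -0.0], [65.0, -0.0], [72.0, -1.0], [86.0, 0.0], [95.0, 0.0], [106.0, 0.0], [116.0, -1.0], [122.0, -0.0], [130.0, 0.0], [139.0, 0.0]]
[  0   0   0   0   0  11 369 164   4   4   3   3   4  10   7   0   0   0
   0   0   0   0   0   0   0   0   0]
scene
n 763 z 154.76953139501904 circ [ 574.70845859 -170.4571283 ] res [[-175.0, 3.0], [-125.0, 1.0], [-120.0, -3.0], [-103.0, -2.0], [-96.0, -1.0], [-90.0, -1.0], [-81.0, 1.0], [-67.0, -2.0], [-55.0, -1.0], [-46.0, -1.0], [-38.0, -1.0], [-32.0, 0.0], [-19.0, 1.0], [-8.0, 0.0], [0.0, 2.0], [14.0, 0.0], [26.0, -1.0], [33.0, 0.0], [44.0, 0.0], [54.0, 1.0], [64.0, -0.0], [76.0, -2.0], [87.0, -2.0], [98.0, -1.0], [105.0, -2.0], [119.0, -2.0], [123.0, -1.0], [142.0, -2.0], [153.0, 7.0], [156.0, 13.0], [166.0, 12.0], [179.0, -6.0]]
[  0   0   5  37  29  24 399 327  25  26  38  31  42  45  58  26  21  36
  55  57  50  50  69  70  65  57  79]
```

View pics/h5.png

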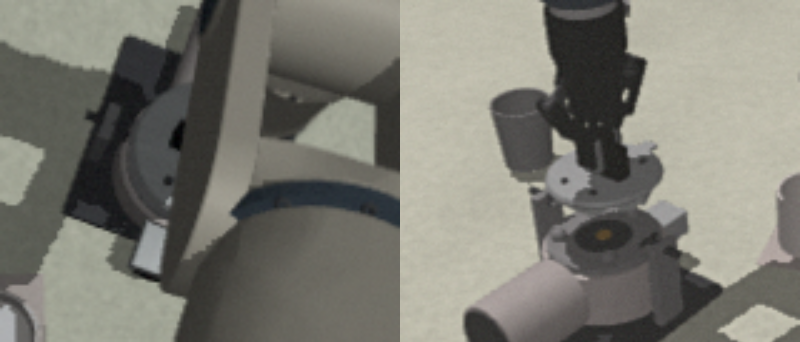

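The right-hand view shows the carrier held level above the collar, its disc at crop (605,175), with the tab towards the chute. I'll correct by about (5,-4) mm and lower.

```bash

python3 -m inch '[[0,0,0,-0.08,0.25,0.1,0.85],[0,0,0,0,0,0.3,0.85],[0,0,0,0,0,0.4,0.85],[0,0,0,0,0,0.3,0.85],[0,0,0,0,0,0.2,0.85],[0,0,0,0,0,0.1,0.85],[0,0,0,0,0,0,0.85],[0,0,0,0,0,0,0.85]]'
python3 - <<'E'
from h import *
for n in('top','scene'):
    f=grab_frame(n);save(n+'4',f); print(n);Q,E=disc(f,np.array([577,-178.]),108,128)
print(r.sense()['contact_force'],r.sense()['eef_pos'])
E
```

```text
clock: 11.05
eef_pos: [579.0, -175.4, 113.1]
tcp_rot: [-3.141, 0.0, 1.219]
contact_force: [-0.1, 0.6, -4.9]
opening: 0.198
grasp_force: 59.2
top
n 500 z 120.53168699229337 circ [ 575.58608009 -175.72127362] res [[16.0, 0.0], [24.0, -0.0], [30.0, 0.0], [48.0, 0.0], [51.0, 1.0], [64.0, -1.0], [76.0, -0.0], [82.0, -0.0], [96.0, -1.0], [101.0, 0.0], [116.0, -0.0], [125.0, 0.0], [138.0, -0.0], [141.0, 0.0]]
scene
n 784 z 121.33903720139574 circ [ 579.92368675 -174.10994448] res [[-122.0, -2.0], [-117.0, -0.0], [-111.0, 0.0], [-98.0, -1.0], [-92.0, -1.0], [-81.0, -1.0], [-74.0, 0.0], [-56.0, 0.0], [-48.0, -1.0], [-45.0, 0.0], [-29.0, 1.0], [-22.0, 0.0], [-14.0, 1.0], [4.0, -1.0], [16.0, -0.0], [25.0, -0.0], [34.0, 1.0], [49.0, 0.0], [57.0, 1.0], [66.0, 1.0], [75.0, -1.0], [86.0, -2.0], [99.0, -1.0], [106.0, -2.0], [120.0, -2.0], [126.0, -3.0], [135.0, -3.0], [154.0, 7.0], [155.0, 12.0], [166.0, 12.0], [-177.0, 3.0]]
[ 0.00592918 -1.00249742 -4.49881743] [ 579.33534496 -175.47336577  113.6487585 ]
```

```bash
python3 - <<'E'
from h import *
from scipy.optimize import least_squares
for n in('top','scene'):
    C=cloud(load(n)); d=np.linalg.norm(C[...,:2]-[576,-176.5],axis=2)
    Q=C[(d>32)&(d<58)&(C[...,2]>84)&(C[...,2]<96)]
    a=np.radians([50,-50,180])
    for yaw in [-.35]:
        s=least_squares(lambda p:np.min([np.hypot(np.hypot(Q[:,0]-p[0]-46*np.cos(p[2]+b),Q[:,1]-p[1]-46*np.sin(p[2]+b)),Q[:,2]-84+p[3]*0) for b in a],0)-8,[576,-176.5,yaw,0],loss='soft_l1')
        print(n,len(Q),s.x,np.abs(s.fun).mean())
    Q=C[(d<70)&(C[...,2]>68)&(C[...,2]<82)]
    c=np.array([576,-176.5]); an=(np.degrees(np.arctan2(Q[:,1]-c[1],Q[:,0]-c[0]))//10); dd=np.hypot(*(Q[:,:2]-c).T)
    E=np.array([Q[an==k][np.argmax(dd[an==k])] for k in np.unique(an)])
    s=least_squares(lambda p:np.hypot(E[:,0]-p[0],E[:,1]-p[1])-p[2],[576,-176.5,66],loss='soft_l1');print('drum',s.x,np.median(Q[:,2]))
E
```

```text
top 90 [ 5.76175678e+02 -1.77550795e+02 -3.41937839e-01  0.00000000e+00] 1.7034245850828944
drum [ 576.18700221 -177.7800776    65.72392646] 78.48671005454582
scene 66 [ 5.80130374e+02 -1.77723272e+02 -3.40485657e-01  0.00000000e+00] 1.3629563114532501
drum [ 583.16890437 -177.00293013   62.52142328] 79.20351886867007
```

```bash

python3 -m inch '[[0,0,0,-0.09,0.05,0.05,0.85],[0,0,0,0,0,0.1,0.85],[0,0,0,0,0,0.1,0.85],[0,0,0,0,0,0.06,0.85],[0,0,0,0,0,0,0.85]]'
python3 -m inch '[[0,0,0,0,0,0.04,0.85],[0,0,0,0,0,0.04,0.85],[0,0,0,0,0,0,0.85],[0,0,0,0,0,0,0.85]]'
python3 - <<'E'
from h import *
for i in range(3): print(r.sense()['contact_force'],r.sense()['wrist_torque'],r.sense()['eef_pos'])
E
```

```text
clock: 11.57
eef_pos: [579.0, -177.9, 105.0]
tcp_rot: [-3.141, 0.0, 1.219]
contact_force: [0.7, -0.6, -4.8]
opening: 0.198
grasp_force: 59.2
clock: 11.9
eef_pos: [579.4, -177.9, 103.4]
tcp_rot: [-3.142, -0.0, 1.219]
contact_force: [0.1, -0.5, -5.6]
opening: 0.197
grasp_force: 59.2
[ 0.10148965 -0.4821009  -5.5629112 ] [-0.03131324 -0.01092755  0.00295163] [ 579.37205143 -177.93797991  103.43659691]
[ 0.10148965 -0.4821009  -5.5629112 ] [-0.03131324 -0.01092755  0.00295163] [ 579.37205143 -177.93797991  103.43659691]
[ 0.10148965 -0.4821009  -5.5629112 ] [-0.03131324 -0.01092755  0.00295163] [ 579.37205143 -177.93797991  103.43659691]
```

Still free. Now 0.5 mm steps, reading the force after each.

```bash
for i in 1; do python3 -m inch '[[0,0,0,0,0,0.04,0.85],[0,0,0,0,0,0,0.85],[0,0,0,0,0,0,0.85]]' | sed -n '2p;4p'; done
python3 -m inch '[[0,0,0,0,0,0.03,0.85],[0,0,0,0,0,0,0.85],[0,0,0,0,0,0,0.85]]' | sed -n '2p;4p'
```

```text
eef_pos: [579.4, -178.0, 102.5]
contact_force: [0.1, -0.1, -4.6]
eef_pos: [579.4, -177.9, 101.7]
contact_force: [0.0, -1.0, -5.2]
```

```bash
python3 -m inch '[[0,0,0,0,0,0.03,0.85],[0,0,0,0,0,0,0.85],[0,0,0,0,0,0,0.85]]' | sed -n '2p;4p'
python3 -m inch '[[0,0,0,0,0,0.03,0.85],[0,0,0,0,0,0,0.85],[0,0,0,0,0,0,0.85]]' | sed -n '2p;4p'
```

```text
eef_pos: [579.3, -177.9, 100.9]
contact_force: [0.1, -1.0, -5.0]
eef_pos: [579.5, -177.9, 100.3]
contact_force: [0.8, 1.9, -4.2]
```

```bash
python3 -m inch '[[0,0,0,0,0,0.02,0.85],[0,0,0,0,0,0,0.85],[0,0,0,0,0,0,0.85]]' | sed -n '2p;4p'
python3 -m inch '[[0,0,0,0,0,0.02,0.85],[0,0,0,0,0,0,0.85],[0,0,0,0,0,0,0.85]]' | sed -n '2p;4p'
```

```text
eef_pos: [579.6, -177.9, 100.0]
contact_force: [0.4, 1.6, -1.6]
eef_pos: [579.7, -178.0, 99.7]
contact_force: [-0.9, 1.7, 4.3]
```

```bash
python3 -c "
from h import *
print(r.sense()['wrist_torque'],r.sense()['tcp_rot'])"
```

```text
[0.21158043 0.17456825 0.00093163] [ 3.14082011e+00 -7.82581122e-05  1.21875662e+00]
```

```bash
python3 -m inch '[[0,0,0,0,0,0.01,0.85],[0,0,0,0,0,0,0.85],[0,0,0,0,0,0,0.85]]' | sed -n '2p;4p'
python3 -m inch '[[0,0,0,0,0,0.01,0.85],[0,0,0,0,0,0,0.85],[0,0,0,0,0,0,0.85]]' | sed -n '2p;4p'
```

```text
eef_pos: [579.8, -178.1, 99.5]
contact_force: [-1.6, -0.0, 5.0]
eef_pos: [579.8, -178.2, 99.3]
contact_force: [-0.7, 1.0, 5.1]
```

```bash
python3 -m inch '[[0,0,0,0,0,0.015,0.85],[0,0,0,0,0,0,0.85],[0,0,0,0,0,0,0.85]]' | sed -n '2p;4p'
python3 -m inch '[[0,0,0,0,0,0.015,0.85],[0,0,0,0,0,0,0.85],[0,0,0,0,0,0,0.85]]' | sed -n '2p;4p'
```

```text
eef_pos: [579.9, -178.2, 98.7]
contact_force: [-0.6, -0.1, 3.5]
eef_pos: [579.7, -178.1, 97.9]
contact_force: [1.3, -0.2, -0.4]
```

```bash
python3 -m inch '[[0,0,0,0,0,0.02,0.85],[0,0,0,0,0,0,0.85],[0,0,0,0,0,0,0.85]]' | sed -n '2p;4p'
python3 -m inch '[[0,0,0,0,0,0.02,0.85],[0,0,0,0,0,0,0.85],[0,0,0,0,0,0,0.85]]' | sed -n '2p;4p'
```

```text
eef_pos: [579.1, -177.9, 97.0]
contact_force: [2.7, 0.6, -3.7]
eef_pos: [578.9, -177.8, 96.4]
contact_force: [1.8, -0.3, -6.5]
```

```bash
python3 -m inch '[[0,0,0,0,0,0.02,0.85],[0,0,0,0,0,0,0.85],[0,0,0,0,0,0,0.85]]' | sed -n '2p;4p'
python3 -m inch '[[0,0,0,0,0,0.02,0.85],[0,0,0,0,0,0,0.85],[0,0,0,0,0,0,0.85]]' | sed -n '2p;4p'
```

```text
eef_pos: [578.9, -177.7, 96.0]
contact_force: [1.0, -0.1, -7.5]
eef_pos: [579.0, -177.8, 95.7]
contact_force: [1.4, 0.6, -7.9]
```

```bash
python3 -m inch '[[0,0,0,0,0,0.02,0.85],[0,0,0,0,0,0,0.85],[0,0,0,0,0,0,0.85]]' | sed -n '2p;4p'
python3 -m inch '[[0,0,0,0,0,0.02,0.85],[0,0,0,0,0,0,0.85],[0,0,0,0,0,0,0.85]]' | sed -n '2p;4p'
```

```text
eef_pos: [579.3, -177.8, 95.3]
contact_force: [0.3, 1.1, -8.7]
eef_pos: [579.4, -177.9, 94.9]
contact_force: [0.6, 1.2, -6.9]
```

```bash
python3 -m inch '[[0,0,0,0,0,0.02,0.85],[0,0,0,0,0,0,0.85],[0,0,0,0,0,0,0.85]]' | sed -n '2p;4p'
python3 -m inch '[[0,0,0,0,0,0.01,0.85],[0,0,0,0,0,0,0.85],[0,0,0,0,0,0,0.85]]' | sed -n '2p;4p'
```

```text
eef_pos: [579.5, -177.9, 94.6]
contact_force: [0.5, 3.0, -5.5]
eef_pos: [579.6, -178.0, 94.5]
contact_force: [0.6, 2.9, -3.0]
```

```bash
python3 -m inch '[[0,0,0,0,0,0.01,0.85],[0,0,0,0,0,0,0.85],[0,0,0,0,0,0,0.85]]' | sed -n '2p;4p'
python3 -m inch '[[0,0,0,0,0,0.01,0.85],[0,0,0,0,0,0,0.85],[0,0,0,0,0,0,0.85]]' | sed -n '2p;4p'
```

```text
eef_pos: [579.6, -178.0, 94.3]
contact_force: [-0.9, 1.8, 0.9]
eef_pos: [579.6, -178.0, 94.0]
contact_force: [-1.0, 3.4, 2.7]
```

```bash
python3 -m inch '[[0,0,0,0,0,0,0.6],[0,0,0,0,0,0,0.4],[0,0,0,0,0,0,0.2],[0,0,0,0,0,0,0],[0,0,0,0,0,0,0],[0,0,0,0,0,0,0]]'
python3 -m inch '[[0,0,0,0,0,-0.2,0],[0,0,0,0,0,-0.6,0],[0,0,0,0,0,-1,0],[0,0,0,0,0,-1,0],[0,0,0,0,0,-1,0],[0,0,0,0,0,-1,0],[0,0,0,0,0,-0.6,0],[0,0,0,0,0,-0.2,0]]'
python3 -m inch '[[0,0,0,-0.5,0,0,0],[0,0,0,-1,0,0,0],[0,0,0,-1,0,0,0],[0,0,0,-1,0,0,0],[0,0,0,-1,0,0,0],[0,0,0,-1,0,0,0],[0,0,0,-1,0,0,0],[0,0,0,-1,0,0,0]]' | sed -n 2p
python3 -m inch '[[0,0,0,-1,0,0,0],[0,0,0,-1,0,0,0],[0,0,0,-1,0,0,0],[0,0,0,-0.5,0,0,0],[0,0,0,0,0,0,0],[0,0,0,0,0,0,0]]'
python3 - <<'E'
from h import *
for n in('top','scene'):
    f=grab_frame(n);save(n+'5',f); print(n);Q,E=disc(f,np.array([577,-178.]),94,112)
    Q=Q[np.hypot(Q[:,0]-577,Q[:,1]+177)<52]; A=np.c_[Q[:,:2]-[577,-177],np.ones(len(Q))]
    for _ in range(3):
        s=np.linalg.lstsq(A,Q[:,2],rcond=None)[0]; e=abs(Q[:,2]-A@s); k=e<3; A=A[k];Q=Q[k]
    print('plane',s,len(Q))
a=load('top5')['pixels'][95:205,335:445,::-1];b=load('scene5')['pixels'][170:280,165:285,::-1]
cv2.imwrite('pics/h6.png',np.hstack([cv2.resize(a,(400,400),interpolation=2),cv2.resize(b,(400,400),interpolation=2)]))
E
```

```text
clock: 17.4
eef_pos: [579.4, -178.1, 93.7]
tcp_rot: [3.142, 0.0, 1.219]
contact_force: [0.0, -0.0, -0.9]
opening: 0.998
grasp_force: 0.0
clock: 18.07
eef_pos: [580.8, -178.4, 237.2]
tcp_rot: [3.137, -0.0, 1.219]
contact_force: [-0.8, -0.4, 0.6]
opening: 0.995
grasp_force: 0.0
eef_pos: [513.0, -355.2, 232.0]
clock: 19.23
eef_pos: [483.7, -436.1, 232.6]
tcp_rot: [-3.14, -0.001, 1.217]
contact_force: [0.1, 0.4, -0.2]
opening: 0.999
grasp_force: 0.0
top
n 1662 z 101.31013040932186 circ [ 575.93776631 -178.241611  ] res [[-174.0, -0.0], [-163.0, -1.0], [-156.0, -0.0], [-150.0, -0.0], [-133.0, -0.0], [-122.0, 23.0], [-111.0, 24.0], [-105.0, 24.0], [-100.0, 23.0], [-90.0, 0.0], [-75.0, -1.0], [-67.0, 1.0], [-53.0, 0.0], [-49.0, 1.0], [-39.0, 0.0], [-25.0, -1.0], [-20.0, 1.0], [-7.0, 0.0], [8.0, 1.0], [18.0, 0.0], [24.0, -1.0], [35.0, -0.0], [49.0, -1.0], [59.0, 23.0], [67.0, 25.0], [73.0, 25.0], [81.0, 24.0], [97.0, -1.0], [102.0, -0.0], [110.0, 0.0], [121.0, 0.0], [136.0, 1.0], [148.0, 0.0], [158.0, 12.0], [164.0, 12.0], [171.0, 0.0]]
plane [ 3.01327974e-03 -2.01401204e-03  1.01408583e+02] 923
scene
n 907 z 101.86687287691882 circ [ 580.41879814 -176.7393024 ] res [[-171.0, -0.0], [-166.0, 1.0], [-118.0, 27.0], [-106.0, 26.0], [-101.0, 26.0], [-93.0, -1.0], [-75.0, -2.0], [-66.0, -1.0], [-55.0, 0.0], [-47.0, -1.0], [-38.0, 0.0], [-26.0, -1.0], [-19.0, -0.0], [-9.0, -0.0], [6.0, 4.0], [10.0, 2.0], [25.0, 1.0], [37.0, 1.0], [43.0, -2.0], [58.0, 22.0], [65.0, 21.0], [76.0, 22.0], [85.0, -0.0], [99.0, -3.0], [109.0, -1.0], [115.0, -1.0], [128.0, -2.0], [140.0, 0.0], [152.0, -0.0], [158.0, 13.0], [166.0, 13.0], [172.0, -0.0]]
plane [-9.39232157e-04  8.65906562e-04  1.02006502e+02] 429
```

View pics/h6.png

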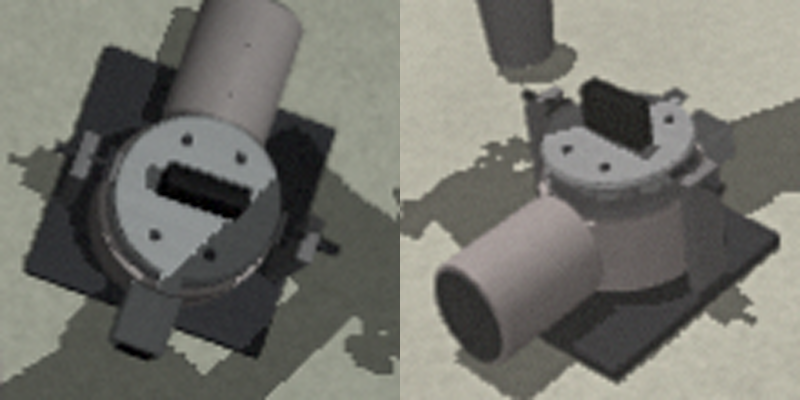

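The carrier sits level: the plane slope is about 0.003, the disc top is at 101.4 to 102 mm, and it is within 1 mm of the axis. Both catches are at the rim, top crop (90,160) and (310,245), and the arm is clear.

```bash
python3 -c "
from rig import r
print(r.sign_off())"
```

```text
the job is handed in; nothing more can be done
None
```

The burr carrier is back on the grinder with its tab on the chute side: level, within about 1 mm of the axis and fully down. The catch force peaked at about 10 N and then pulled it home. I let go, the arm is clear, and the job is handed in at about 19 s; no verdict came back.

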